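Move a charged battery pack from its cradle into a portable meter

TASK

Take the charged battery pack out of its charging cradle by pinching its two orange side buttons together, and stand it upright on the free worktop. Then take it again by the black fin on its top and fit it into the open battery bay of the blue meter: nose tilted down and pushed in under the orange lip first, then lowered until it lies flat and fully home on the bay floor, and let go. Leave the timer, the petri dish and the marker where they are.

Things in the scene. Friction and masses are not known exactly. Their poses are not given: they have to be found in the camera images.
- pack_center (a point): Centre of the battery pack's white body (loose, 0.3 kg), 106 x 48 x 42 mm in x, y, z; 21 mm above its flat underside. +z up, +x to the nose. An orange spring button on each side (+y, -y) at x = 0, 32 mm long in x, from 5 mm below to 16 mm above this point; 62 mm across both when out, 50 mm fully in.
- pack_fin (a point): Middle of the black upright grip fin on the pack's top, 35 mm above pack_center, same axes. The fin is 12 mm thick along x, 40 mm long along y; it rises 28 mm from the pack's top (14 mm below this point) to 14 mm above this point.
- pack_nose (a point): Tip of the pack's black tongue, at its lower edge: x = +67 mm, y = 0, 21 mm below pack_center, in the pack's axes. The tongue is 40 mm wide and 7 mm thick, level with the underside, and sticks out of the body's front face from x = +53 to +67 mm.
- button_left (a joint): how far the pack's +y button is pushed in: 0 out, 0.006 m fully in; a spring of 2.5 N at first, 5.5 N fully in. Below it sits its hook (24 mm long, 12 to 16 mm below pack_center, out to 30.5 mm from the middle), which moves in with it and is free of the cradle's catch from about 0.004.
- button_right (a joint): the same for the -y button.
- charger: Grey charging cradle, fixed, 150 x 96 mm; origin on the worktop under the pack's middle, axes as the pack standing in it. Floor 5 mm above the worktop. A black catch beside each button (19 mm high, out to 41 mm from the middle) holds the hook down until both buttons are pinched in; then the pack lifts straight up. End stops 17 mm high, about 2 mm play round the pack.
- meter: Portable meter on its back, fixed; origin on the worktop under its open battery bay, +x to the lip and blue body (32 mm high, to x = +137 mm). A pack fully home and pushed to the far end has the same x, y and axes (nose to +x) and its underside 4 mm higher, on the bay floor. Bay ends: a sill at x = -57 mm, 14 mm above the worktop, and a wall at x = +67 mm; 4 mm longer than the pack.
- bay_floor (a point): Point of the bay floor at the meter's x = y = 0, 4 mm above the worktop, axes as the meter. Side cheeks from x = -35 to +35 mm, 41 mm above the worktop, inner faces 69 mm apart, leave no room for fingers beside the buttons; elsewhere low side walls 18 mm high, 71 mm apart.
- bay_lip (a point): Lower edge of the orange lip's free end, axes as the meter: x = +59 mm, 16.5 mm above the worktop (12.5 mm above the bay floor). The lip is 70 mm wide, 8 mm thick and overhangs the bay from here to the wall at x = +67 mm: the tongue goes in under it with the pack tilted nose down by some 8 to 15 degrees; straight down the pack does not fit.
- timer: white kitchen-style timer 68x62x19 mm, loose bystander, origin at its underside
- petri: flat petri dish, red, 56 mm across, 14 mm high, loose bystander, origin at its underside
- marker: marker pen with black cap, 125 mm long, 14 mm thick, loose bystander, origin at its underside
There are look-alikes about, which are no part of the job. What is shaped like the part that bears pack_center but brown is not meant.

How it is judged (in metres and radians):
On the way, in this order (a step that is already met when the one before it is completed fails the run):
1. the pack is lifted out of the cradle with both side buttons pinched in (value of joint each of button_left, button_right above 0.003 m and z of pack_center in the frame of charger above 0.04 m and horizontal distance between pack_center and charger below 0.06 m), for 0.05 s.
2. the pack stands upright and let go on the worktop, clear of cradle and meter (height (world z) of pack_center between 0.017 and 0.024 m and angle between pack_center's own z axis and vertical below 0.06 rad and contact force between the fingers and pack below 0.1 N and horizontal distance between pack_center and charger above 0.07 m and horizontal distance between pack_center and meter above 0.07 m), for 0.1 s.
At the end, for the whole second after the job is handed in: The pack lies flat in the meter's bay (tilt under 0.025 rad, centre no more than 2.5 mm above its home height, within 7 mm sideways, between 7 mm short of and 3 mm past the far end position), its tongue under the lip, let go and at rest (x of pack_center in the frame of meter between -0.007 and 0.003 m and y of pack_center in the frame of meter between -0.007 and 0.007 m and z of pack_center in the frame of meter below 0.0275 m and x of pack_nose in the frame of bay_lip above 0.001 m and z of pack_nose in the frame of bay_lip below -0.009 m and angle between pack_center's own z axis and vertical below 0.025 rad and linear speed of pack below 0.01 m/s); the robot touches nothing.
It fails at once if the timer, petri dish or marker is moved by more than 25 mm (distance of any of timer, petri, marker from where it was at the start of the episode above 0.025 m).
It also fails if it takes over 54 s, if anything falls off the work surface, if the arm or the gripper's body presses on something with over 40 N, if the wrist force passes 120 N, or if a joint passes its speed limit or range.

ROBOT

A 6-joint arm with a two-finger parallel gripper is mounted at the origin on a cart in front of the work surface, level with it; the furniture and walls round the work are solid. World frame = base frame: x ahead of the robot, y to its left, z up, the work surface at z = 0. Lengths are in m, angles in degrees, forces in N, time in s.
With the tool pointing down it reaches from about 0.25 to 0.8 m from the base axis. Payload 3.9 kg.
Tool frame: the origin (TCP) lies at the very end of the fingers, on their centre line; the grasp point (between the pads) lies 19 mm behind it (arm.tcp_to_grasp is the distance from the TCP to the grasp point, in m); z points along the fingers, y is the direction in which the jaws open and shut (so a half turn about z gives the same grasp; the last joint's range is limited). The gripper opens to 85 mm and grips with 20 to 120 N. Pads are 22 mm wide; open, the fingers measure 114 mm over their backs; the gripper's body (76 mm by 85 mm) begins 54 mm behind the grasp point. The pads swing forward as they close: fully open they stand 13 mm farther back than shut.
Start: joints at [70.302, 14.897, -7.913, 67.191, 0, 90], TCP at [0.177, 0.494, 0.231] pointing down, gripper open.
Joint ranges: [-159.42, 159.42], [-47.68, 98.78], [-73.54, 78.23], [-108.79, 121.32], [-90, 84.71], [-180, 180]. Speed limits (degrees/s): [147.25, 147.25, 180, 180, 180, 180].

INTERFACE

Orientations are given as a 3x3 rotation matrix whose columns are the frame's x, y, z axes.
In Python, from rig import monitor, cams, workorder, arm gives the robot as it stands.
- The arm moves only by the shell command python3 -m handwheel 'ROWS'. ROWS is JSON, a list of rows, each a list of 3 entries, a list of its own where there are three numbers: the opening, from -1 (shut) to 1 (fully open), then the shift along the tool's x, y, z in cm, then the turn about the tool's z in degrees. In form: [[jaw, [x, y, z], turn], ...]. A call has 1 to 12 rows; each row shifts and turns the commanded pose from where the row before left it, along the tool's axes as they then stand; what a row does not reach is not made up. A row lasts 1/10 s, in which the tool goes at most 50 mm and 8.59 degrees, less where a joint would pass 70% of its speed; a pose out of reach is approached as far as the arm can. A call is refused whole if a number of a shift passes 5 or a number of a turn 8.59, either way. A call with a gripper value outside its range is refused whole. The fingers move at their own pace and stop on an object; the grip force is fixed at half the most. Time passes only in rows, so rows that do not move let the fingers close. It gives the time, the measured TCP pose, the force and the opening at its end, in the units of the state.
- monitor.get_state(): the state, without advancing time (a new reading comes with each control period).
- cams.capture(name): name is "scene" or "top" or "wrist"; returns (picture, depth): 420x560x3 uint8, red, green, blue; 420x560 float32, m along the optical axis (not along the pixel's ray), 0 where there is no reading.
- cams.camera_info(name): a dict with "intrinsics" (3x3 intrinsics, pixels), "distortion" ([k1, k2, p1, p2, k3] as OpenCV has them; the pictures are not rectified), "pose" (4x4, takes a point from camera to world coordinates); the wrist camera has in their place "tool_from_camera" (4x4, takes a point from camera to tool coordinates, whose origin is the TCP and whose axes are the flange's). Camera axes: x right, y down, z forward; pixel columns grow to the right and rows downward; lengths in m; the calibration is good to about 2 mm. A picture is of the moment at which its call begins: read the wrist's pose just before it. camera_info takes no time and is no camera call.
- workorder.hand_in(): hands the job in, once; it reports no verdict.
The state is a dict: "t": time; "joint_positions": joint angles; "qvel": joint speeds; "effort": joint torques, N m; "tool_pos": TCP position; "orientation": TCP orientation; "force": force on the tool from outside, world axes, zero at the start; "ft_torque": the same for the moment, N m; "width": finger opening in m.
Only numpy, scipy, OpenCV 4.12 (cv2) and the standard library are available. Lean on these libraries where they do the work, as an engineer would, in place of code of your own. Each camera call takes 0.05 s, during which the arm holds its last target. There are 200 camera calls.

## Working session

There is one attempt and no reset: what is moved stays moved. The work goes in short steps, Python scripts to look and compute and a shell command to move; the robot and the scene stay as the last step left them, time stands still between calls to the robot, and variables do not carry over. Pictures are saved under pics/ and viewed, about 8 in all and at most 12, crops included, and the job is handed in when it is done.

```bash
mkdir -p pics; ls; cat > h.py <<'E'
import numpy as np, cv2
from rig import monitor, cams, workorder, arm
def cap(n):
    s=monitor.get_state(); i=cams.camera_info(n); im,d=cams.capture(n)
    K=np.array(i["intrinsics"]);D=np.array(i["distortion"],float)
    if n=="wrist":
        T=np.eye(4);T[:3,:3]=s["orientation"];T[:3,3]=s["tool_pos"];P=T@np.array(i["tool_from_camera"])
    else: P=np.array(i["pose"])
    return im,d,K,D,P
def cloud(d,K,D,P):
    h,w=d.shape;u,v=np.meshgrid(np.arange(w),np.arange(h))
    n=cv2.undistortPoints(np.stack([u,v],-1).reshape(-1,1,2).astype(np.float64),K,D).reshape(h,w,2)
    c=np.dstack([n*d[...,None],d]);X=c@P[:3,:3].T+P[:3,3];X[d==0]=np.nan
    return X
def save(n,im): cv2.imwrite("pics/"+n+".png",im[...,::-1])
E
python3 - <<'E'
from h import *
np.set_printoptions(precision=3,suppress=True)
a=[]
for n in("top","scene"):
    im,d,K,D,P=cap(n);np.savez(n+".npz",im=im,X=cloud(d,K,D,P),K=K,D=D,P=P);save(n,im);print(n,P)
print(monitor.get_state())
print(cams.camera_info("wrist"))
E
```

```text
pics
top [[ 0.097 -0.886  0.454 -0.313]
 [-0.995 -0.087  0.042 -0.031]
 [ 0.002 -0.456 -0.89   1.676]
 [ 0.     0.     0.     1.   ]]
scene [[ 0.823 -0.387  0.416 -0.059]
 [-0.568 -0.542  0.62  -0.799]
 [-0.014 -0.746 -0.666  0.965]
 [ 0.     0.     0.     1.   ]]
{'t': 0.1, 'joint_positions': array([70.303, 14.932, -7.979, 67.193, -0.001, 90.001]), 'qvel': array([ 0.052, -0.049,  0.175, -0.014, -0.028, -0.047]), 'effort': array([ -0.001, -40.651,  25.453,   0.01 ,  -0.   ,  -0.   ]), 'tool_pos': array([0.177, 0.494, 0.231]), 'orientation': array([[-0.941,  0.337, -0.001],
       [ 0.337,  0.941, -0.002],
       [-0.   , -0.002, -1.   ]]), 'force': array([ 0.247, -0.491, -0.076]), 'ft_torque': array([-0.035,  0.043,  0.04 ]), 'width': 0.08531287339575239}
{'intrinsics': array([[300.026,   0.   , 274.867],
       [  0.   , 300.026, 216.424],
       [  0.   ,   0.   ,   1.   ]]), 'distortion': array([-0.008,  0.   ,  0.   ,  0.   ,  0.   ]), 'tool_from_camera': array([[-0.   , -0.961, -0.278,  0.071],
       [ 1.   , -0.   , -0.001, -0.001],
       [ 0.001, -0.278,  0.961, -0.143],
       [ 0.   ,  0.   ,  0.   ,  1.   ]])}
```

View pics/top.png

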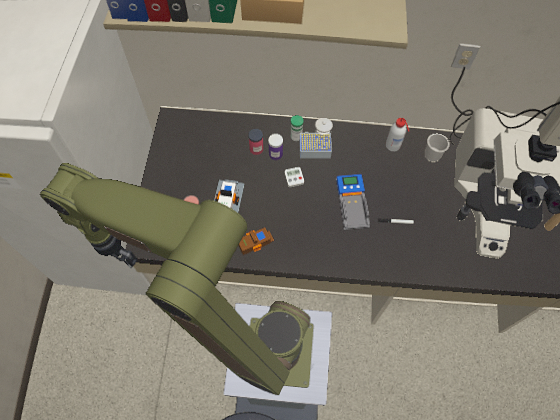

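View pics/scene.png

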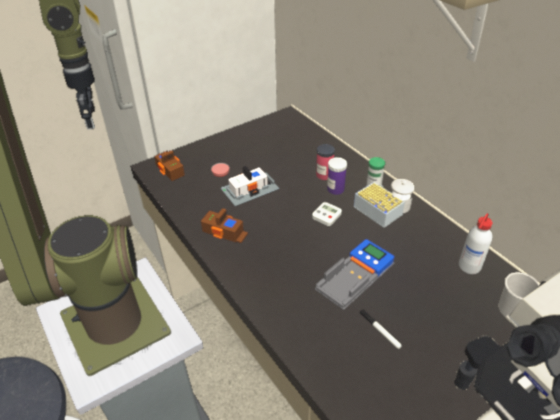

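Candidates: the white pack in the grey cradle at scene (250,183) / top (228,195). Brown look-alikes are at scene (222,226) and (170,165). I choose the white one and check it in a close crop.

```bash
python3 - <<'E'
from h import *
np.set_printoptions(precision=4,suppress=True)
z=np.load("scene.npz");im,X=z["im"],z["X"]
def crop(u0,u1,v0,v1): return cv2.resize(im[v0:v1,u0:u1],(400,400*(v1-v0)//(u1-u0)),interpolation=cv2.INTER_CUBIC)
save("c1",np.hstack([crop(205,295,150,210)[:260],crop(305,405,235,300)[:260]]))
hsv=cv2.cvtColor(im,cv2.COLOR_RGB2HSV)
def st(n,u0,u1,v0,v1,lo,hi,zr=(0,.2)):
    m=np.zeros(im.shape[:2],bool);m[v0:v1,u0:u1]=True
    m&=cv2.inRange(hsv,lo,hi)>0; m&=(X[...,2]>zr[0])&(X[...,2]<zr[1]);p=X[m];print(n,len(p))
    if len(p)>8: print(p.mean(0),p.min(0),p.max(0),cv2.minAreaRect(p[:,:2].astype(np.float32)*1000))
st("white",205,295,150,210,(0,0,170),(180,50,255),(.04,.06))
st("pack above floor",215,285,150,205,(0,0,0),(180,255,255),(.04,.055))
st("fin",215,285,150,205,(0,0,0),(180,255,255),(.063,.1))
st("charger",205,295,150,210,(0,0,0),(180,255,255),(.003,.012))
st("blue",340,400,235,280,(95,150,80),(130,255,255),(.025,.04))
st("orange",340,400,240,285,(3,150,120),(20,255,255),(.02,.035))
st("meter",305,405,235,310,(0,0,0),(180,255,255),(.008,.05))
st("cheeks",305,405,235,310,(0,0,0),(180,255,255),(.036,.045))
st("timer",310,345,200,226,(0,0,0),(180,255,255),(.012,.03))
st("petri",208,232,160,177,(0,0,0),(180,255,255),(.008,.03))
st("marker",355,405,305,350,(0,0,0),(180,255,255),(.008,.03))
E
```

```text
white 302
[0.5119 0.2316 0.0453] [0.4633 0.2058 0.0405] [0.5723 0.264  0.0514] ((517.7322387695312, 235.353271484375), (57.08403396606445, 108.37974548339844), 88.85132598876953)
pack above floor 365
[0.5151 0.2312 0.0454] [0.4633 0.2046 0.0402] [0.5723 0.2665 0.0534] ((517.8971557617188, 234.26052856445312), (58.792694091796875, 107.81425476074219), 86.60092163085938)
fin 57
[0.517  0.2329 0.071 ] [0.5107 0.2142 0.0638] [0.524  0.2572 0.078 ] ((517.440185546875, 235.66441345214844), (43.002037048339844, 13.271610260009766), 89.49565124511719)
charger 469
[0.5186 0.2597 0.0065] [0.3978 0.0904 0.003 ] [0.7333 0.471  0.012 ] ((544.0321655273438, 284.3011779785156), (291.9323425292969, 292.556640625), 54.26049041748047)
blue 446
[ 0.6135 -0.2049  0.0301] [ 0.5751 -0.2526  0.0255] [ 0.6572 -0.1509  0.0352] ((617.751708984375, -200.6288604736328), (72.1780776977539, 94.47682189941406), 10.359393119812012)
orange 73
[ 0.5799 -0.2086  0.0224] [ 0.5702 -0.2412  0.0201] [ 0.5891 -0.1721  0.0262] ((579.6519775390625, -207.12835693359375), (10.575761795043945, 69.6803207397461), 10.183742523193
[... 237 characters left out ...]
4763 -0.2694  0.036 ] [ 0.5587 -0.1723  0.0441] ((517.4033203125, -220.40943908691406), (68.9219970703125, 86.86213684082031), 10.791274070739746)
timer 358
[0.6334 0.0027 0.0159] [ 0.5943 -0.0356  0.012 ] [0.6733 0.0429 0.0225] ((633.41162109375, 4.150333404541016), (72.77596282958984, 63.76034927368164), 21.04845428466797)
petri 165
[0.4925 0.3624 0.0123] [0.4647 0.3342 0.0081] [0.5214 0.3925 0.0172] ((491.732666015625, 361.7966613769531), (56.515167236328125, 56.10322189331055), 36.54138946533203)
marker 190
[ 0.4937 -0.3686  0.011 ] [ 0.4864 -0.4297  0.008 ] [ 0.5016 -0.3069  0.0173] ((493.69012451171875, -368.36126708984375), (14.623491287231445, 122.90821838378906), 2.4201464653015137)
```

View pics/c1.png

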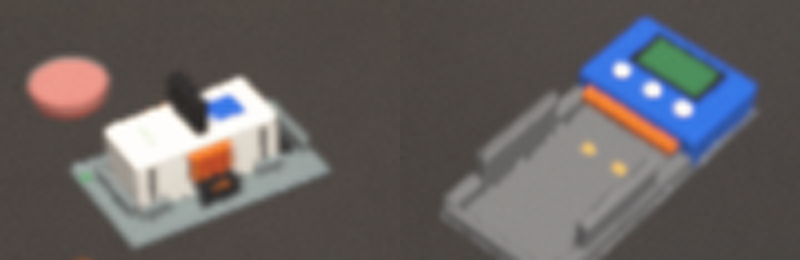

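The crop shows the white pack with orange buttons in the grey cradle (crop 210,155), with the fin across it. The meter bay is empty, its orange lip at (630,120) in front of the blue body. Next I go above the pack for a wrist view.

```bash
python3 -m handwheel '[[1,[0,0,0],-6],[1,[0,0,0],-6],[1,[0,0,0],-6],[1,[-3.8,-2.8,0],0],[1,[-3.8,-2.8,0],0],[1,[-3.8,-2.8,0],0],[1,[-3.8,-2.8,0],0],[1,[-3.8,-2.8,0],0],[1,[-3.8,-2.8,0],0],[1,[-3.8,-2.8,0],0],[1,[-3.8,-2.8,0],0]]'; python3 -m handwheel '[[1,[-3.8,-2.8,0],0],[1,[0,0,0],0],[1,[0,0,0],0],[1,[0,0,0],0]]'
cat > w.py <<'E'
from h import *
import sys
np.set_printoptions(precision=4,suppress=True)
im,d,K,D,P=cap("wrist");X=cloud(d,K,D,P);np.savez(sys.argv[1]+".npz",im=im,X=X);save(sys.argv[1],im)
s=monitor.get_state();print(s["tool_pos"],s["orientation"],s["t"],s["force"],s["width"])
hsv=cv2.cvtColor(im,cv2.COLOR_RGB2HSV)
def st(n,lo,hi,zr):
    m=(cv2.inRange(hsv,lo,hi)>0)&(X[...,2]>zr[0])&(X[...,2]<zr[1])
    m=cv2.morphologyEx(m.astype(np.uint8),cv2.MORPH_OPEN,np.ones((3,3)))
    k,l,a,c=cv2.connectedComponentsWithStats(m)
    for i in range(1,k):
        if a[i,4]<60: continue
        p=X[l==i];print(n,a[i,4],"px",c[i].round(),"mean",p.mean(0),"zmed",np.median(p[:,2]),cv2.minAreaRect((p[:,:2]*1000).astype(np.float32)))
E
(cat w.py; cat <<'E'
st("fintop",(0,0,0),(180,255,110),(.06,.09))
st("packtop",(0,0,0),(180,255,255),(.035,.055))
st("white",(0,0,170),(180,50,255),(.035,.055))
st("bluelabel",(95,120,80),(130,255,255),(.035,.055))
st("orange",(3,150,120),(20,255,255),(.01,.045))
E
) > w1.py; python3 w1.py w1
```

```text
t: 1.2
tool_pos: [0.4752, 0.2598, 0.231]
orientation: [[-1.0, 0.03, -0.001], [0.03, 1.0, -0.0], [0.001, -0.0, -1.0]]
force: [1.0, 1.4, 0.1]
width: 0.0855
t: 1.6
tool_pos: [0.5103, 0.2326, 0.2309]
orientation: [[-1.0, 0.029, -0.002], [0.029, 1.0, -0.0], [0.002, -0.0, -1.0]]
force: [-0.5, -0.1, 0.0]
width: 0.0855
[0.5101 0.2329 0.2311] [[-0.9996  0.0281 -0.0012]
 [ 0.0281  0.9996 -0.0001]
 [ 0.0012 -0.0001 -1.    ]] 1.65 [-1.203  -0.5911  1.1883] 0.08519794657900007
packtop 5241 px [165.  56.] mean [0.3641 0.1259 0.0422] zmed 0.04243807111478787 ((363.3993225097656, 122.43999481201172), (62.09663009643555, 106.52991485595703), 32.062164306640625)
packtop 5082 px [496.  47.] mean [0.3656 0.4572 0.0421] zmed 0.04216379149265814 ((364.2537841796875, 462.8590087890625), (62.17517852783203, 107.26066589355469), 3.7037529945373535)
packtop 3642 px [280. 199.] mean [0.5137 0.2372 0.0469] zmed 0.047364227057799496 ((518.103759765625, 237.60546875), (61.640869140625, 106.48784637451172), 86.9472885131836)
packtop 161 px [183. 351.] mean [0.7166 0.1044 0.0417] zmed 0.0416051132442406 ((719.76159
[... 1939 characters left out ...]
.  49.] mean [0.3664 0.4482 0.0402] zmed 0.04200874450166586 ((365.35028076171875, 462.2256164550781), (61.99642562866211, 106.96114349365234), 0.9247856140136719)
orange 617 px [125.  67.] mean [0.3734 0.084  0.0425] zmed 0.042568383499440254 ((371.086669921875, 83.32571411132812), (28.818035125732422, 50.12114715576172), 70.79313659667969)
orange 151 px [185.  83.] mean [0.3879 0.1407 0.0306] zmed 0.03142423176056547 ((388.6579895019531, 139.2587127685547), (6.567673206329346, 31.599735260009766), 42.90149688720703)
orange 84 px [138.  98.] mean [0.4029 0.0928 0.0422] zmed 0.042183304690104784 ((403.479248046875, 93.27835083007812), (17.24778175354004, 7.877026557922363), 88.2296142578125)
```

View pics/w1.png

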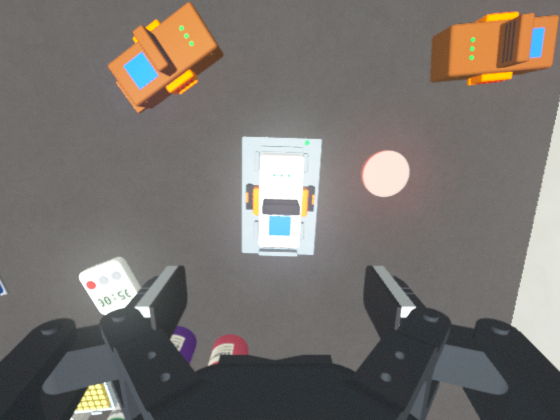

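The wrist view shows the white pack centred at (280,200), its blue label (279,225) and black tongue (278,251) pointing away (+x). Two brown decoys are at the top corners. The top height reads 47.4 mm against 47 expected. Pack at (0.518, 0.237), yaw about -3°.

```bash
python3 -m handwheel '[[1,[-0.8,0.4,0],1.5],[1,[0,0,4],0],[1,[0,0,4],0],[1,[0,0,4],0],[1,[0,0,4],0],[1,[0,0,3],0],[1,[0,0,1.8],0],[1,[0,0,0],0],[1,[0,0,0],0]]'; python3 -m handwheel '[[0,[0,0,0],0],[-0.2,[0,0,0],0],[-1,[0,0,0],0],[-1,[0,0,0],0],[-1,[0,0,0],0],[-1,[0,0,0],0],[-1,[0,0,0],0],[-1,[0,0,0],0]]'
```

```text
t: 2.55
tool_pos: [0.5195, 0.2369, 0.0236]
orientation: [[-0.998, 0.055, 0.0], [0.055, 0.998, 0.0], [-0.0, 0.0, -1.0]]
force: [0.4, -0.3, 0.9]
width: 0.0855
t: 3.35
tool_pos: [0.5215, 0.2379, 0.0264]
orientation: [[-0.998, 0.056, 0.005], [0.056, 0.998, 0.004], [-0.004, 0.005, -1.0]]
force: [-1.3, 2.4, 10.7]
width: 0.0475
```

```bash
python3 -m handwheel '[[-1,[0,0,-0.5],0],[-1,[0,0,-0.5],0],[-1,[0,0,-1],0],[-1,[0,0,-1],0],[-1,[0,0,-1],0],[-1,[0,0,-1],0],[-1,[0,0,0],0],[-1,[0,0,0],0]]'; python3 w1.py w2 | grep -v "packtop [1-9]* px \[[14]"
```

```text
t: 4.15
tool_pos: [0.5197, 0.236, 0.0737]
orientation: [[-0.998, 0.056, 0.001], [0.056, 0.998, 0.0], [-0.001, 0.0, -1.0]]
force: [-0.3, 0.3, -3.4]
width: 0.0467
[0.5192 0.2358 0.0732] [[-0.9984  0.0559 -0.0003]
 [ 0.0559  0.9984 -0.0002]
 [ 0.0003 -0.0003 -1.    ]] 4.2 [-0.5145 -0.0914 -3.0967] 0.046698074946137105
fintop 80 px [216. 260.] mean [0.5062 0.2084 0.0856] zmed 0.08600185749862715 ((506.2320251464844, 208.6436309814453), (5.527900695800781, 1.382139801979065), 87.93579864501953)
fintop 74 px [333. 260.] mean [0.5093 0.2637 0.0857] zmed 0.08576097278978675 ((509.2972717285156, 263.4165344238281), (5.077594757080078, 1.2766553163528442), 79.25535583496094)
packtop 4368 px [38. 25.] mean [0.389  0.1197 0.0408] zmed 0.04171541723808565 ((386.28472900390625, 117.24143981933594), (26.14045524597168, 68.42745208740234), 21.075780868530273)
bluelabel 520 px [ 9. 12.] mean [0.3828 0.108  0.043 ] zmed 0.042955911279493414 ((382.3994140625, 106.7852554321289), (11.364899635314941, 19.47172737121582), 27.25843620300293)
orange 919 px [73. 20.] mean [0.3868 0.1366 0.0373] zmed 0.037390008829731036 ((387.28759765625, 135.01358032226562), (8.166837692260742, 34.591026306152344), 29.21938133239746)
```

View pics/w2.png

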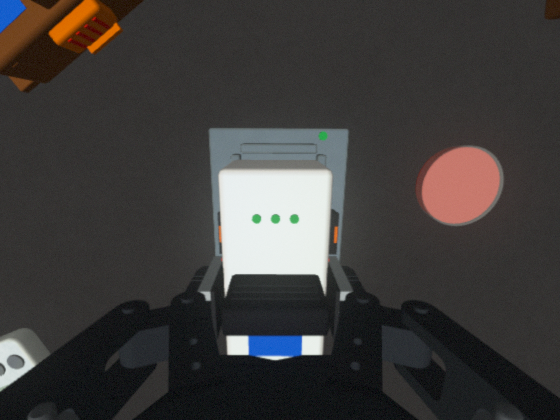

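Pack is held clear of the cradle (white top at (275,225), cradle empty below at (280,145)), and the 3 N weight agrees. Now its pitch, height and underside.

```bash
python3 - <<'E'
import numpy as np
X=np.load("w2.npz")["X"]
for u,v in((270,185),(270,205),(270,235),(270,260),(237,220),(315,220),(240,348),(318,348)): print(u,v,X[v-2:v+3,u-2:u+3].reshape(-1,3).mean(0).round(4))
E
```

```text
270 185 [0.47   0.2363 0.0946]
270 205 [0.4785 0.2358 0.0945]
270 235 [0.4917 0.235  0.0949]
270 260 [0.5035 0.2343 0.0946]
237 220 [0.4841 0.2214 0.0949]
315 220 [0.4861 0.2545 0.0945]
240 348 [0.549  0.2169 0.0948]
318 348 [0.5513 0.2548 0.0945]
```

```bash
python3 -m handwheel '[[-1,[0.4,-3.7,0],0],[-1,[0.4,-3.7,0],0],[-1,[0.4,-3.7,0],0],[-1,[0.4,-3.7,0],0],[-1,[0.4,-3.7,0],0],[-1,[0,0,0],-6.8],[-1,[0,0,0],-6.9],[-1,[0,0,2.6],0],[-1,[0,0,1.6],0],[-1,[0,0,1],0],[-1,[0,0,0],0],[-1,[0,0,0],0]]'
```

```text
t: 5.4
tool_pos: [0.4885, 0.0523, 0.0215]
orientation: [[-0.983, -0.182, -0.001], [-0.182, 0.983, -0.0], [0.001, -0.0, -1.0]]
force: [-2.2, 0.2, 2.7]
width: 0.047
```

```bash
python3 -m handwheel '[[-0.4,[0,0,0],0],[0.2,[0,0,0],0],[1,[0,0,0],0],[1,[0,0,0],0],[1,[0,0,0],0],[1,[0,0,0],0],[1,[0,0,-4],0],[1,[0,0,-4],0],[1,[0,0,-4],0],[1,[0,0,-4],0],[1,[0,0,0],0],[1,[0,0,0],0]]'; sed -i '/^st("/d' w1.py; cat >>w1.py <<'E'
st("packtop",(0,0,0),(180,255,255),(.037,.05))
st("white",(0,0,170),(180,50,255),(.037,.05))
st("fin",(0,0,0),(180,255,110),(.06,.078))
E
python3 w1.py w3
```

```text
t: 6.6
tool_pos: [0.4901, 0.0525, 0.1823]
orientation: [[-0.983, -0.182, 0.003], [-0.182, 0.983, 0.0], [-0.003, -0.0, -1.0]]
force: [-0.2, 0.1, -0.3]
width: 0.0856
[0.4889 0.0524 0.181 ] [[-0.9832 -0.1823 -0.0001]
 [-0.1823  0.9832  0.    ]
 [ 0.0001  0.     -1.    ]] 6.65 [ 0.568  -0.3044 -0.4784] 0.08574814679183373
packtop 2424 px [419.  65.] mean [0.3453 0.1515 0.0423] zmed 0.042369678069099165 ((345.4318542480469, 151.8619384765625), (47.62938690185547, 36.30741882324219), 30.950138092041016)
packtop 3467 px [350.  91.] mean [0.3766 0.0982 0.0423] zmed 0.04239755312506466 ((373.52716064453125, 100.84088134765625), (56.3394775390625, 62.5915412902832), 25.83600616455078)
packtop 627 px [ 37. 179.] mean [ 0.5069 -0.1779  0.0398] zmed 0.039637429659979684 ((509.21441650390625, -177.19342041015625), (70.14380645751953, 7.191669464111328), 11.260720252990723)
packtop 2712 px [275. 172.] mean [0.4584 0.046  0.0423] zmed 0.04240244773940871 ((461.7571716308594, 45.46977233886719), (55.931915283203125, 55.042484283447266), 11.78304386138916)
packtop 1722 px [274. 233.] mean [0.518  0.05
[... 163 characters left out ...]
ean [ 0.7477 -0.1171  0.0446] zmed 0.04474658978513757 ((744.7335815429688, -116.33509826660156), (10.216275215148926, 22.096294403076172), 81.35038757324219)
white 527 px [ 36. 180.] mean [ 0.5078 -0.1781  0.0401] zmed 0.04025385943191678 ((509.25653076171875, -177.40493774414062), (70.14380645751953, 6.760320663452148), 11.260720252990723)
white 2615 px [275. 172.] mean [0.4577 0.046  0.0424] zmed 0.04242411995556894 ((461.055908203125, 46.424285888671875), (54.21454620361328, 48.1132926940918), 10.290772438049316)
white 1138 px [274. 237.] mean [0.5216 0.0573 0.0423] zmed 0.04233529162740127 ((518.57568359375, 57.119728088378906), (38.22561264038086, 48.04672622680664), 9.625597953796387)
```

View pics/w3.png

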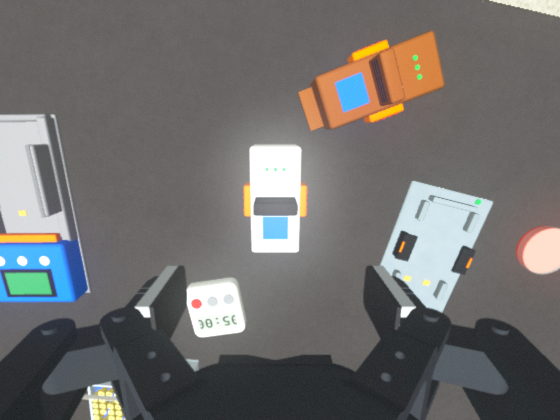

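Pack stands upright on the worktop (top at 42.4 mm), centre about (0.486, 0.051), yaw 10°. The meter is at left. Regrip by the fin, jaws across its 40 mm length so the pack can pitch about the jaw axis.

```bash
python3 -m handwheel '[[1,[0.3,-0.1,0],0],[1,[0,0,4],0],[1,[0,0,4],0],[1,[0,0,3],0],[1,[0,0,2.3],0],[1,[0,0,0],0],[0,[0,0,0],0],[-1,[0,0,0],0],[-1,[0,0,0],0],[-1,[0,0,0],0],[-1,[0,0,0],0],[-1,[0,0,0],0]]';python3 -m handwheel '[[-1,[0,0,0],0],[-1,[0,0,0],0],[-1,[0,0,-2],0],[-1,[0,0,-3],0],[-1,[0,0,-3],0],[-1,[0,0,0],0],[-1,[0,0,0],0]]'
python3 - <<'E'
from h import *
im,d,K,D,P=cap("wrist");X=cloud(d,K,D,P);np.savez("w4.npz",im=im,X=X);save("w4",im);print(monitor.get_state()["tool_pos"],monitor.get_state()["orientation"])
im,d,K,D,P=cap("scene");X=cloud(d,K,D,P);np.savez("s4.npz",im=im,X=X);save("s4",im)
E
```

```text
t: 7.85
tool_pos: [0.4876, 0.0512, 0.0499]
orientation: [[-0.983, -0.182, 0.003], [-0.182, 0.983, 0.001], [-0.003, 0.0, -1.0]]
force: [-1.3, 1.3, 6.1]
width: 0.0386
t: 8.55
tool_pos: [0.4867, 0.0509, 0.1286]
orientation: [[-0.983, -0.182, 0.001], [-0.182, 0.983, 0.0], [-0.001, -0.0, -1.0]]
force: [-0.2, -0.4, -4.1]
width: 0.0384
[0.48560261 0.05075344 0.12754118] [[-9.83247623e-01 -1.82271131e-01 -1.16019848e-03]
 [-1.82271019e-01  9.83248308e-01 -2.02396484e-04]
 [ 1.17765423e-03  1.24646966e-05 -9.99999306e-01]]
```

View pics/w4.png

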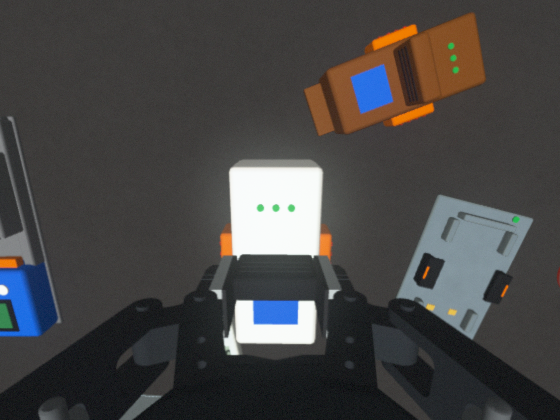

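```bash
python3 - <<'E'
from h import *
np.set_printoptions(precision=4,suppress=True)
X=np.load("w4.npz")["X"]
for u,v in((240,175),(310,175),(275,190),(275,225),(275,245),(245,335),(305,335)): print(u,v,X[v-2:v+3,u-2:u+3].reshape(-1,3).mean(0))
tp=np.load("top.npz")
def rects(name,im,X,box):
    hsv=cv2.cvtColor(im,cv2.COLOR_RGB2HSV)
    reg=(X[...,0]>.42)&(X[...,0]<.69)&(X[...,1]<-.13)&(X[...,1]>-.32)
    for n,lo,hi,zr in(("blue",(95,150,60),(130,255,255),(.026,.04)),("lip",(3,150,100),(20,255,255),(.018,.032)),("cheek",(0,0,0),(180,60,255),(.037,.046)),("lowall",(0,0,0),(180,60,255),(.012,.022)),("floor",(0,0,0),(180,60,255),(.0,.009))):
        m=reg&(cv2.inRange(hsv,lo,hi)>0)&(X[...,2]>zr[0])&(X[...,2]<zr[1])
        m=m.astype(np.uint8);k,l,a,c=cv2.connectedComponentsWithStats(m)
        for i in range(1,k):
            if a[i,4]<20: continue
            p=X[l==i];r=cv2.minAreaRect((p[:,:2]*1000).astype(np.float32));print(name,n,a[i,4],np.median(p[:,2]).round(4),np.round(r[0],1),np.round(r[1],1),round(r[2],1))
for n in("scene","s4","top","w3"):
    z=np.load(n+".npz");rects(n,z["im"],z["X"],None)
E
```

```text
240 175 [0.4411 0.0244 0.1213]
310 175 [0.4346 0.0589 0.1216]
275 190 [0.4454 0.0431 0.1212]
275 225 [0.4636 0.0464 0.1216]
275 245 [0.4748 0.0485 0.1215]
245 335 [0.534  0.0415 0.1213]
305 335 [0.5272 0.0761 0.1217]
scene blue 442 0.0302 [ 617.8 -200.6] [72.2 94.5] 10.4
scene lip 82 0.0218 [ 579.7 -207.1] [10.6 69.7] 10.2
scene cheek 27 0.0395 [ 521.9 -179.7] [44.8  8.2] 13.5
scene cheek 54 0.0392 [ 524.5 -258. ] [68.8  9.5] 11.5
scene lowall 133 0.0162 [ 512.2 -179.2] [138.1  23.7] 18.6
scene lowall 185 0.0162 [ 518.7 -256.6] [ 54.4 139. ] 78.9
scene floor 115 0.001 [ 672.1 -270.2] [34.  95.3] 2.0
scene floor 796 0.0028 [ 524.4 -214.9] [125.9  68.9] 11.1
scene floor 590 0.0015 [ 539.4 -261.4] [ 99.6 239.1] 75.5
scene floor 29 0.0014 [ 661.6 -299.2] [39.5 15.4] 71.9
scene floor 20 0.001 [ 613.4 -313.2] [11.7 24.6] 89.0
scene floor 28 0.0011 [ 494.9 -287.6] [36.4 10.5] 24.2
scene floor 20 0.001 [ 512.3 -313.6] [28.5 11. ] 35.1
scene floor 24 0.0005 [ 432.1 -264.9] [18.2 21.4] 30.8
scene floor 29 0.0019 [ 485.6 -310.2] [19.1 20. ] 8.6
scene floor 55 0.001 [ 433.5 -294.1] [39.6 28.4] 8
[... 954 characters left out ...]
top lowall 39 0.0175 [ 458.9 -194.5] [52.  28.7] 56.9
top lowall 38 0.016 [ 468.7 -253.3] [25.8 46.4] 46.9
top floor 65 0.0033 [ 665.3 -169.3] [78.1 47.1] 89.9
top floor 21 0.0042 [ 668.7 -250.6] [42.6 16.5] 11.8
top floor 1244 0.0033 [ 554.6 -225. ] [188.8 269. ] 89.7
top floor 53 0.0026 [ 594.2 -141.7] [69.1 21.8] 1.9
top floor 21 0.0025 [ 551.9 -147.7] [11.6 33.8] 40.1
w3 blue 2623 0.0325 [ 615.7 -194.3] [69.9 85.8] 10.6
w3 lip 180 0.0245 [ 577.5 -201.6] [ 8.1 62. ] 10.6
w3 cheek 660 0.0395 [ 509.1 -176.9] [70.1  7.9] 11.4
w3 lowall 1600 0.0173 [ 515.3 -196.5] [132.4  52.1] 10.9
w3 floor 9290 0.0009 [ 555.  -194.6] [129.2 270.1] 89.9
w3 floor 4148 0.0047 [ 522.7 -222.4] [122.8  64.5] 10.2
```

Pack held level (all top points 121.4 mm). Next, a joint view of meter and held pack from beside the meter, so camera errors cancel.

```bash
python3 -m handwheel '[[-1,[0.5,-3.1,-1.8],0],[-1,[0.5,-3.1,-1.8],0],[-1,[0.5,-3.1,-1.8],0],[-1,[0.4,-3.1,-1.8],0],[-1,[0,0,0],0],[-1,[0,0,0],0],[-1,[0,0,0],0]]'
python3 - <<'E'
from h import *
np.set_printoptions(precision=4,suppress=True)
im,d,K,D,P=cap("wrist");X=cloud(d,K,D,P);np.savez("w5.npz",im=im,X=X);save("w5",im)
s=monitor.get_state();print(s["tool_pos"],s["orientation"]);tz=s["tool_pos"][2]
hsv=cv2.cvtColor(im,cv2.COLOR_RGB2HSV)
for n,lo,hi,zr in(("blue",(95,150,60),(130,255,255),(.026,.04)),("lip",(3,150,100),(20,255,255),(.018,.032)),("cheek",(0,0,0),(180,90,255),(.036,.046)),("lowall",(0,0,0),(180,90,255),(.0135,.022)),("floor",(0,0,70),(180,90,255),(.002,.009)),("pack",(0,0,0),(180,255,255),(tz-.012,tz-.002)),("packw",(0,0,170),(180,40,255),(tz-.012,tz-.002)),("wb",(0,0,0),(180,255,255),(tz-.033,tz-.012))):
    m=(cv2.inRange(hsv,lo,hi)>0)&(X[...,2]>zr[0])&(X[...,2]<zr[1])&(X[...,0]<.7)
    m=cv2.morphologyEx(m.astype(np.uint8),cv2.MORPH_OPEN,np.ones((2,2)));k,l,a,c=cv2.connectedComponentsWithStats(m)
    for i in range(1,k):
        if a[i,4]<80: continue
        p=X[l==i];r=cv2.minAreaRect((p[:,:2]*1000).astype(np.float32));print(n,a[i,4],c[i].round(),np.median(p[:,2]).round(4),np.round(r[0],1),np.round(r[1],1),round(r[2],1))
E
```

```text
t: 9.35
tool_pos: [0.489, -0.0737, 0.1986]
orientation: [[-0.983, -0.183, -0.004], [-0.183, 0.983, 0.001], [0.003, 0.002, -1.0]]
force: [-0.9, 0.8, -2.9]
width: 0.0382
[ 0.489  -0.0735  0.1987] [[-0.983  -0.1833 -0.0035]
 [-0.1833  0.9831  0.0009]
 [ 0.0033  0.0015 -1.    ]]
blue 2431 [148. 278.] nan [ 555.7 -189.8] [ 47.3 215.8] 54.1
lip 481 [148. 255.] nan [ 578.8 -204.4] [ 8.7 68.8] 11.0
cheek 603 [ 99. 203.] nan [ 536.  -253.4] [22.6 89.5] 81.9
cheek 559 [173. 203.] nan [nan nan] [0. 0.] 0.0
lowall 954 [112. 185.] nan [ 519.8 -257.7] [ 43.8 138. ] 81.0
lowall 883 [177. 189.] nan [nan nan] [0. 0.] 0.0
lowall 167 [545. 222.] 0.0171 [461.3 240.7] [50.5  7. ] 86.1
lowall 103 [521. 229.] nan [475.2 216.6] [18.1 22.3] 82.6
lowall 332 [502. 263.] nan [519.4 210.2] [31.8 34.7] 85.1
lowall 280 [552. 276.] nan [529.8 276.8] [52.8 25. ] 44.5
lowall 86 [488. 294.] 0.015 [563.  210.9] [17.6 25.3] 82.8
lowall 192 [499. 319.] nan [591.8 242.5] [71.1 10.8] 75.4
lowall 155 [319. 336.] 0.0177 [573.2 -16.4] [230.3  14.9] 20.9
floor 5487 [143. 196.] nan [ 521.5 -216.6] [120.6  73.6] 10.5
floor 6357 [516. 264.] nan [525.6 240. ] [ 98.5 151.9] 84.6
pack 8343 [276. 212.] nan [464.2 -51.1] [115.8  41.8] 57.6
pack 3426 [276. 323.] nan [594.7 -40.2] [203.   92.6] 3.7
packw 7746 [276. 211.] nan [470.4 -38.2] [93.7 23.3] 16.8
packw 2313 [276. 327.] nan [593.8 -40.2] [200.9  94.8] 2.7
wb 317 [277. 165.] nan [435.8 -82.5] [ 0.6 43. ] 9.9
wb 213 [226. 239.] nan [ 480.6 -102.3] [20.7  6.7] 6.1
wb 99 [325. 231.] 0.1826 [494.  -24.6] [75.8  4.8] 43.9
```

View pics/w5.png

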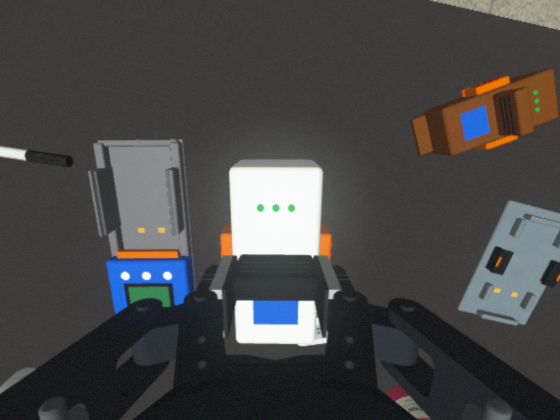

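```bash
python3 - <<'E'
from h import *
np.set_printoptions(precision=4,suppress=True)
z=np.load("w5.npz");im,X=z["im"],z["X"];hsv=cv2.cvtColor(im,cv2.COLOR_RGB2HSV)
tx=np.array([-.983,-.1833]);ty=np.array([-.1833,.9831]);t0=np.array([.489,-.0735])
A=-(X[...,:2]-t0)@tx*1000;B=(X[...,:2]-t0)@ty*1000
def f(n,u0,u1,v0,v1,lo,hi,zr):
    m=np.zeros(A.shape,bool);m[v0:v1,u0:u1]=1
    m&=(cv2.inRange(hsv,lo,hi)>0)&(X[...,2]>zr[0])&(X[...,2]<zr[1])
    a,b=A[m],B[m];r=cv2.minAreaRect(np.stack([a,b],1).astype(np.float32))
    print(n,m.sum(),"A",np.percentile(a,[1,50,99]).round(1),"B",np.percentile(b,[1,50,99]).round(1),"z",np.median(X[m][:,2]).round(4),np.round(r[0],1),np.round(r[1],1),round(r[2],1))
g=((0,0,0),(180,110,255))
f("cheekL",85,120,150,250,*g,(.038,.044))
f("cheekR",155,190,150,250,*g,(.038,.044))
f("blue",100,196,255,300,(95,150,60),(130,255,255),(.029,.036))
f("lip",100,196,240,265,(3,150,80),(20,255,255),(.018,.032))
f("floor",95,190,130,260,*g,(.002,.0065))
f("sill",95,190,125,165,*g,(.0115,.0165))
f("wallL",85,120,130,260,*g,(.016,.0195))
f("wallR",160,195,130,260,*g,(.016,.0195))
f("packtop tail",215,340,150,256,*g,(.189,.197))
f("packtop front",225,325,295,350,(0,0,120),(180,110,255),(.189,.197))
E
```

```text
cheekL 470 A [-33.7  -0.7  35.6] B [-189.3 -184.3 -180.9] z 0.0401 [   1.5 -184.8] [70.6  9.3] 0.4
cheekR 417 A [-33.3   0.3  34.6] B [-111.9 -107.4 -104. ] z 0.0399 [   0.7 -107.9] [69.1  8.3] 0.8
blue 2152 A [ 68.3  84.7 116.4] B [-190.  -143.4 -101.5] z 0.0325 [  92.8 -145.7] [50.2 90.4] 0.3
lip 482 A [59.6 63.1 67.8] B [-179.7 -145.9 -112.2] z 0.0249 [  63.8 -147.8] [ 8.8 71.9] 0.2
floor 5585 A [-55.5  -2.   64.4] B [-182.3 -151.1 -101.7] z 0.0046 [   3.3 -157.3] [116.1 158.5] 86.3
sill 563 A [-63.1 -59.1 -38.2] B [-187.6 -148.1 -102. ] z 0.0143 [ -50.  -145.9] [26.3 88.1] 0.0
wallL 521 A [-59.3 -16.7  67.4] B [-191.9 -184.8 -180.3] z 0.0182 [   3.5 -186.9] [ 15.9 132.4] 87.7
wallR 610 A [-59.1   5.   67.8] B [-123.  -104.2 -101.5] z 0.0182 [   4.4 -116.8] [129.   30.8] 0.2
packtop tail 7921 A [-53.6 -31.5  -7. ] B [-23.2  -0.3  22.9] z 0.1915 [-30.1  -0.2] [47.7 48.2] 89.8
packtop front 2384 A [22.  39.9 51.1] B [-23.4  -0.4  22.6] z 0.1911 [36.3 -0.4] [30.7 47.4] 0.1
```

Measured in the tool frame: meter origin A=+0.9, B=-146.0 mm; cheek, lip and blue-edge estimates agree within 1 mm, with heights 40/25/32.5 as expected. Pack centre A=-1.0, B=-0.3, level. The commands cannot tilt the tool, so I'll set the tail on the sill and let the pack pitch in the jaws.

```bash
python3 -m handwheel '[[-1,[0.2,-3.6,0],0],[-1,[0.2,-3.6,0],0],[-1,[0.2,-3.6,0],0],[-1,[0.3,-3.8,0],-0.4],[-1,[0,0,0],0],[-1,[0,0,4],0],[-1,[0,0,4],0],[-1,[0,0,3],0],[-1,[0,0,2],0],[-1,[0,0,0],0],[-1,[0,0,0],0],[-1,[0,0,0],0]]'; python3 - <<'E'
from h import *
s=monitor.get_state();p=s["tool_pos"]-np.array([.489,-.0735,0]);print(-(p[:2]@[-.983,-.1833])*1000,p[:2]@[-.1833,.9831]*1000,p[2],s["force"])
E
```

```text
t: 10.6
tool_pos: [0.5092, -0.2195, 0.0716]
orientation: [[-0.982, -0.19, 0.002], [-0.19, 0.982, -0.001], [-0.002, -0.001, -1.0]]
force: [0.4, 0.3, -2.5]
width: 0.0383
-6.904828926591784 -147.2010277694778 0.07155477676233533 [ 0.44864915  0.25836652 -2.54268194]
```

```bash
cat > q.py <<'E'
from h import *
s=monitor.get_state();p=s["tool_pos"]-np.array([.489,-.0735,0]);print("TCP in meter mm: x",round(-(p[:2]@[-.983,-.1833])*1000-.9,1),"y",round(p[:2]@[-.1833,.9831]*1000+146,1),"z",round(p[2]*1000,1),s["force"].round(1),s["ft_torque"].round(2))
E
python3 -m handwheel '[[-1,[0.2,0.1,0],0],[-1,[0,0,0],0],[-1,[0,0,0],0]]'; python3 q.py;  python3 -m handwheel '[[-1,[0,0,0.4],0],[-1,[0,0,0.4],0],[-1,[0,0,0],0],[-1,[0,0,0],0]]'; python3 q.py
```

```text
t: 10.9
tool_pos: [0.5062, -0.2192, 0.0711]
orientation: [[-0.982, -0.189, 0.001], [-0.189, 0.982, -0.0], [-0.001, -0.001, -1.0]]
force: [0.8, -0.2, -2.8]
width: 0.0383
TCP in meter mm: x -10.7 y -0.4 z 71.1 [ 0.8 -0.2 -2.8] [-0.05 -0.02 -0.07]
t: 11.3
tool_pos: [0.5068, -0.2192, 0.063]
orientation: [[-0.982, -0.189, 0.002], [-0.189, 0.982, -0.0], [-0.002, -0.001, -1.0]]
force: [1.6, 1.0, 4.0]
width: 0.0387
TCP in meter mm: x -10.1 y -0.5 z 63.0 [1.6 1.  4. ] [ 0.22 -0.04  0.02]
```

```bash
python3 -m handwheel '[[-1,[0,0,0.3],0],[-1,[0,0,0.2],0],[-1,[0,0,0],0],[-1,[0,0,0],0]]'; python3 q.py;  python3 -m handwheel '[[-1,[0,0,0.3],0],[-1,[0,0,0],0],[-1,[0,0,0],0]]'; python3 q.py
python3 - <<'E'
from h import *
im,d,K,D,P=cap("wrist");X=cloud(d,K,D,P);save("w6",im)
for u,v in((275,175),(275,195),(275,225),(275,245),(250,335),(300,335)): print(u,v,im[v,u],X[v-2:v+3,u-2:u+3].reshape(-1,3).mean(0).round(4))
E
```

```text
t: 11.7
tool_pos: [0.5101, -0.2188, 0.0601]
orientation: [[-0.982, -0.19, 0.009], [-0.19, 0.982, 0.001], [-0.009, -0.001, -1.0]]
force: [4.1, 5.7, 12.6]
width: 0.0384
TCP in meter mm: x -6.8 y -0.7 z 60.1 [ 4.1  5.7 12.6] [ 1.04 -0.45 -0.14]
t: 12.0
tool_pos: [0.5113, -0.2186, 0.0589]
orientation: [[-0.982, -0.19, 0.012], [-0.19, 0.982, 0.001], [-0.012, -0.001, -1.0]]
force: [3.0, 7.4, 22.8]
width: 0.0388
TCP in meter mm: x -5.6 y -0.8 z 58.9 [ 3.   7.4 22.8] [ 1.4  -0.16 -0.04]
275 175 [248 251 248] [ 0.4619 -0.2284  0.0563]
275 195 [249 251 249] [ 0.4717 -0.2265  0.0556]
275 225 [248 251 248] [ 0.4875 -0.2234  0.0543]
275 245 [248 250 248] [ 0.4989 -0.2212  0.0532]
250 335 [238 138  73] [ 0.5726 -0.2238  0.0341]
300 335 [231 188 154] [ 0.5629 -0.1924  0.0385]
```

Tilted 4.7° nose down with the tail on the sill. Now push the nose forward under the lip.

```bash
python3 -m handwheel '[[-1,[-0.3,0,-0.2],0],[-1,[-0.3,0,0],0],[-1,[0,0,0],0],[-1,[0,0,0],0]]'; python3 q.py;  python3 -m handwheel '[[-1,[-0.4,0,0],0],[-1,[0,0,0],0],[-1,[0,0,0],0]]'; python3 q.py
python3 - <<'E'
from h import *
im,d,K,D,P=cap("wrist");X=cloud(d,K,D,P);save("w7",im)
for u,v in((275,175),(275,195),(275,225),(275,245)): print(u,v,im[v,u],X[v-2:v+3,u-2:u+3].reshape(-1,3).mean(0).round(4))
E
```

```text
t: 12.45
tool_pos: [0.5114, -0.2185, 0.0589]
orientation: [[-0.982, -0.189, 0.0], [-0.189, 0.982, -0.002], [0.0, -0.002, -1.0]]
force: [-5.6, 1.9, 20.0]
width: 0.0386
TCP in meter mm: x -5.5 y -0.7 z 58.9 [-5.6  1.9 20. ] [0.24 1.44 0.04]
t: 12.75
tool_pos: [0.5114, -0.2184, 0.0588]
orientation: [[-0.982, -0.188, -0.007], [-0.188, 0.982, -0.004], [0.008, -0.003, -1.0]]
force: [-12.8, -1.0, 26.4]
width: 0.039
TCP in meter mm: x -5.5 y -0.6 z 58.8 [-12.8  -1.   26.4] [-0.28  2.98  0.11]
275 175 [248 251 249] [ 0.462  -0.228   0.0564]
275 195 [249 251 250] [ 0.4719 -0.2261  0.0554]
275 225 [249 251 249] [ 0.4877 -0.2231  0.054 ]
275 245 [248 251 249] [ 0.499  -0.221   0.0528]
```

View pics/w7.png

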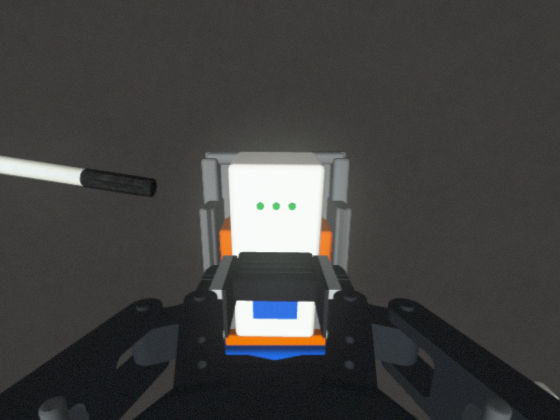

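```bash
cat > pk.py <<'E'
from h import *
im,d,K,D,P=cap("wrist");X=cloud(d,K,D,P);np.savez("pk.npz",im=im,X=X)
p=X[...,:2]-np.array([.489,-.0735]);A=-(p@[-.983,-.1833])*1000-.9;B=p@[-.1833,.9831]*1000+146
for u in (255,295):
    c=[v for v in range(130,256) if im[v,u].min()>185 and X[v,u,2]>.035]
    top=[v for v in c if A[v,u]>A[c,u].min()+4]
    k=np.polyfit(A[top,u],X[top,u,2]*1000,1)
    i=np.argmin(A[c,u]);print(u,"tail top x",A[c,u].min().round(1),"y",B[c[i],u].round(1),"z@tail",np.polyval(k,A[c,u].min()).round(1),"pitch",np.degrees(np.arctan(-k[0])).round(2))
E
python3 pk.py; python3 -m handwheel '[[-1,[0,0,-0.3],0],[-1,[0,0,-0.2],0],[-1,[0,0,0],0],[-1,[0,0,0],0]]'; python3 q.py;python3 pk.py
```

```text
255 tail top x -60.8 y -10.8 z@tail 57.0 pitch 5.36
295 tail top x -60.6 y 8.7 z@tail 57.0 pitch 5.49
t: 13.25
tool_pos: [0.5155, -0.217, 0.0605]
orientation: [[-0.982, -0.189, -0.001], [-0.189, 0.982, 0.0], [0.001, 0.001, -1.0]]
force: [-0.1, 0.1, -2.0]
width: 0.0381
TCP in meter mm: x -1.2 y 0.1 z 60.5 [-0.1  0.1 -2. ] [-0.   -0.04 -0.04]
255 tail top x -56.0 y -10.2 z@tail 57.2 pitch 3.8
295 tail top x -56.2 y 9.4 z@tail 57.4 pitch 4.25
```

It was only friction. The nose is now about 1.5 mm under the lip and hanging free. Continue forward, then down.

```bash
python3 -m handwheel '[[-1,[-0.3,0,0],0],[-1,[-0.2,0,0],0],[-1,[0,0,0],0],[-1,[0,0,0],0]]'; python3 q.py;python3 pk.py
```

```text
t: 13.7
tool_pos: [0.5208, -0.2162, 0.0612]
orientation: [[-0.982, -0.189, -0.0], [-0.189, 0.982, -0.0], [0.0, -0.0, -1.0]]
force: [0.2, 0.3, -3.1]
width: 0.0385
TCP in meter mm: x 4.2 y -0.1 z 61.2 [ 0.2  0.3 -3.1] [ 0.01  0.03 -0.03]
255 tail top x -50.7 y -10.4 z@tail 58.0 pitch 4.12
295 tail top x -50.8 y 9.1 z@tail 57.7 pitch 3.51
```

```bash
python3 -m handwheel '[[-1,[0,0,0.2],0],[-1,[0.1,0,0.2],0],[-1,[0.1,0,0.2],0],[-1,[0.1,0,0.2],0],[-1,[0,0,0],0],[-1,[0,0,0],0],[-1,[0,0,0],0]]'; python3 q.py;python3 pk.py
```

```text
t: 14.45
tool_pos: [0.5174, -0.217, 0.0547]
orientation: [[-0.982, -0.189, 0.001], [-0.189, 0.982, -0.0], [-0.0, -0.001, -1.0]]
force: [-4.4, 1.1, 8.2]
width: 0.0387
TCP in meter mm: x 0.7 y -0.3 z 54.7 [-4.4  1.1  8.2] [0.23 0.42 0.01]
255 tail top x -53.4 y -10.7 z@tail 49.1 pitch 1.67
295 tail top x -53.2 y 9.1 z@tail 49.2 pitch 1.48
```

```bash
python3 -m handwheel '[[-1,[0.1,0,0.2],0],[-1,[0,0,0.2],0],[-1,[0,0,0.2],0],[-1,[0,0,0],0],[-1,[0,0,0],0]]'; python3 q.py;python3 pk.py
```

```text
t: 15.0
tool_pos: [0.5159, -0.217, 0.053]
orientation: [[-0.982, -0.188, 0.002], [-0.188, 0.982, -0.001], [-0.002, -0.001, -1.0]]
force: [-13.9, 6.1, 39.0]
width: 0.0388
TCP in meter mm: x -0.7 y 0.0 z 53.0 [-13.9   6.1  39. ] [ 1.04  2.41 -0.16]
255 tail top x -54.3 y -10.4 z@tail 46.5 pitch 0.05
295 tail top x -54.5 y 9.5 z@tail 46.4 pitch -0.07
```

Flat (pitch 0°, top 46.5 mm, 46 expected). Unload, open, retreat, check.

```bash
python3 -m handwheel '[[-1,[0,0,-0.2],0],[-1,[0,0,-0.2],0],[-1,[0,0,0],0],[-0.5,[0,0,0],0],[-0.1,[0,0,0],0],[-0.1,[0,0,0],0],[-0.1,[0,0,-1],0],[-0.1,[0,0,-2],0],[0,[0,0,-3],0],[0,[0,0,-3],0],[0,[0,0,-3],0],[0,[0,0,0],0]]'; python3 -m handwheel '[[0,[0,0,-2],0],[0,[0,0,0],0],[0,[0,0,0],0],[0,[0,0,0],0]]'; python3 q.py
cat > fin.py <<'E'
from h import *
im,d,K,D,P=cap("wrist");X=cloud(d,K,D,P);save("w8",im)
p=X[...,:2]-np.array([.489,-.0735]);A=-(p@[-.983,-.1833])*1000-.9;B=p@[-.1833,.9831]*1000+146
m=(abs(A)<60)&(abs(B)<23)&(im.min(2)>170)&(X[...,2]>.035)&(X[...,2]<.06)
a,b,z=A[m],B[m],X[m][:,2]*1000
k=np.linalg.lstsq(np.c_[a,b,np.ones(len(a))],z,rcond=None)[0]
print("x",np.percentile(a,[0.5,99.5]),"y",np.percentile(b,[1,99]),"plane",k,"z",np.percentile(z,[5,50,95]))
l=(A>40)&(A<90)&(abs(B)<34)&(cv2.inRange(cv2.cvtColor(im,cv2.COLOR_RGB2HSV),(3,150,80),(20,255,255))>0)&(X[...,2]<.035)
print("lip x",np.percentile(A[l],[1,99]),"z",np.median(X[l][:,2]))
E
python3 fin.py
```

```text
t: 16.25
tool_pos: [0.5202, -0.2185, 0.1765]
orientation: [[-0.982, -0.189, 0.009], [-0.189, 0.982, -0.004], [-0.008, -0.006, -1.0]]
force: [1.2, -1.5, 0.4]
width: 0.0426
t: 16.65
tool_pos: [0.5162, -0.2168, 0.1902]
orientation: [[-0.982, -0.189, -0.001], [-0.189, 0.982, 0.001], [0.001, 0.001, -1.0]]
force: [0.3, 0.2, 0.5]
width: 0.043
TCP in meter mm: x -0.4 y 0.2 z 190.2 [0.3 0.2 0.5] [-0.08 -0.02 -0.01]
x [-59.85556082  44.18429608] y [-21.80181526  22.58561444] plane [-8.79368716e-02  1.12992980e-02  5.14532691e+01] z [47.73243618 53.89239944 56.75168368]Traceback (most recent call last):
  File "fin.py", line 9, in <module>
    print("lip x",np.percentile(A[l],[1,99]),"z",np.median(X[l][:,2]))
                  ~~~~~~~~~~~~~^^^^^^^^^^^^^
    return _quantile_unchecked(
        a, q, axis, out, overwrite_input, method, keepdims, weights)
    return _ureduce(a,
                    func=_quantile_ureduce_func,
    ...<5 lines>...
                    overwrite_input=overwrite_input,
                    method=method)
    r = func(a, **kwargs)
    result = _quantile(arr,
                       quantiles=q,
    ...<2 lines>...
                       out=out,
                       weights=wgt)
    slices_having_nans = np.isnan(arr[-1, ...])
                                  ~~~^^^^^^^^^
IndexError: index -1 is out of bounds for axis 0 with size 0
```

View pics/w8.png

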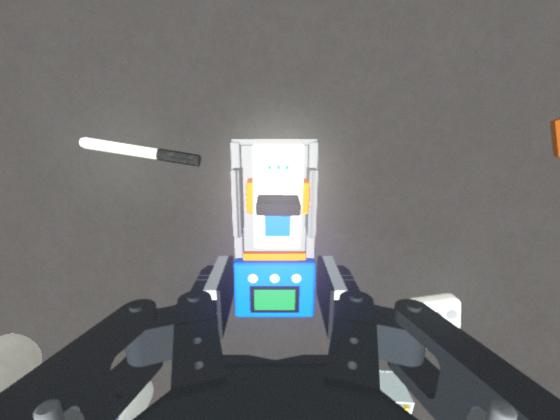

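The pack came back up with the fingers: the jaws had hardly opened before I rose, so its tail (280,145) lies on the sill again. Regrip and redo; this time open fully before rising. First, where it is.

```bash
sed -i 's/abs(A)<60/abs(A)<80/; s/abs(B)<34/abs(B)<40/; s/(3,150,80)/(3,120,80)/; s/^p=X/np.savez("fin.npz",im=im,X=X)\np=X/; s/^print("lip/if l.any(): print("lip/' fin.py; python3 -m handwheel '[[1,[0,0,0],0],[1,[0,0,0],0],[1,[0,0,0],0]]'; python3 q.py; python3 fin.py
```

```text
t: 17.0
tool_pos: [0.5166, -0.217, 0.1909]
orientation: [[-0.982, -0.189, -0.001], [-0.189, 0.982, 0.0], [0.001, 0.0, -1.0]]
force: [0.2, -0.8, 0.2]
width: 0.0832
TCP in meter mm: x -0.1 y -0.1 z 190.9 [ 0.2 -0.8  0.2] [-0.01 -0.    0.02]
x [-61.58862806  43.95655728] y [-21.51462092  22.57391216] plane [-7.36977380e-02  8.32213899e-03  5.13946164e+01] z [47.51920012 53.90456155 56.73718414]
lip x [58.51546734 65.59896697] z 0.023712815283897293
```

```bash
python3 -m handwheel '[[1,[0.7,0,0],0],[1,[0,0,4],0],[1,[0,0,4],0],[1,[0,0,3],0],[1,[0,0,2],0],[1,[0,0,0],0],[1,[0,0,0],0],[-1,[0,0,0],0],[-1,[0,0,0],0],[-1,[0,0,0],0],[-1,[0,0,0],0],[-1,[0,0,0],0]]'; python3 q.py;  python3 -m handwheel '[[-1,[0,0,0],0],[-1,[0,0,0],0],[-1,[0,0,0],0],[-1,[0,0,-0.1],0],[-1,[-0.3,0,-0.1],0],[-1,[-0.3,0,0],0],[-1,[0,0,0],0],[-1,[0,0,0],0]]'; python3 q.py;python3 pk.py
```

```text
t: 18.25
tool_pos: [0.5106, -0.2183, 0.0627]
orientation: [[-0.982, -0.19, 0.002], [-0.19, 0.982, -0.0], [-0.002, -0.001, -1.0]]
force: [-0.5, 1.1, 5.5]
width: 0.0386
TCP in meter mm: x -6.2 y -0.4 z 62.7 [-0.5  1.1  5.5] [0.21 0.14 0.05]
t: 19.05
tool_pos: [0.5157, -0.2171, 0.0629]
orientation: [[-0.982, -0.189, -0.001], [-0.189, 0.982, 0.0], [0.0, 0.0, -1.0]]
force: [0.6, -0.4, -2.2]
width: 0.0386
TCP in meter mm: x -1.0 y -0.1 z 62.9 [ 0.6 -0.4 -2.2] [ 0.04 -0.02 -0.05]
255 tail top x -54.6 y -10.5 z@tail 57.1 pitch 4.96
295 tail top x -54.3 y 9.4 z@tail 58.0 pitch 5.12
```

```bash
python3 -m handwheel '[[-1,[-0.2,0,0],0],[-1,[-0.2,0,0],0],[-1,[0,0,0],0],[-1,[0,0,0],0]]'; python3 q.py;python3 pk.py;  python3 -m handwheel '[[-1,[0,0,0.2],0],[-1,[0.1,0,0.2],0],[-1,[0.1,0,0.2],0],[-1,[0.1,0,0.2],0],[-1,[0.1,0,0.2],0],[-1,[0,0,0.2],0],[-1,[0,0,0],0],[-1,[0,0,0],0]]'; python3 q.py;python3 pk.py
```

```text
t: 19.5
tool_pos: [0.5197, -0.2164, 0.0633]
orientation: [[-0.982, -0.189, -0.0], [-0.189, 0.982, -0.0], [0.0, -0.0, -1.0]]
force: [-0.2, 0.5, -3.4]
width: 0.0383
TCP in meter mm: x 3.1 y -0.2 z 63.3 [-0.2  0.5 -3.4] [-0.01  0.    0.02]
255 tail top x -50.5 y -10.6 z@tail 57.5 pitch 5.15
295 tail top x -50.2 y 9.3 z@tail 58.4 pitch 5.0
t: 20.35
tool_pos: [0.5145, -0.2164, 0.0566]
orientation: [[-0.982, -0.189, 0.001], [-0.189, 0.982, 0.0], [-0.001, 0.0, -1.0]]
force: [-14.4, 6.6, 38.0]
width: 0.0385
TCP in meter mm: x -2.1 y 0.8 z 56.6 [-14.4   6.6  38. ] [1.16 2.37 0.04]
255 tail top x -53.7 y -9.9 z@tail 46.6 pitch -0.27
295 tail top x -53.7 y 10.7 z@tail 47.5 pitch 0.26
```

```bash
python3 -m handwheel '[[-1,[0,0,-0.2],0],[-1,[0,0,0],0],[1,[0,0,0],0],[1,[0,0,0],0],[1,[0,0,0],0],[1,[0,0,0],0],[1,[0,0,0],0],[1,[0,0,0],0]]'; python3 q.py; python3 pk.py;  python3 -m handwheel '[[1,[0,0,-2],0],[1,[0,0,-4],0],[1,[0,0,-4],0],[1,[0,0,-3],0],[1,[0,0,0],0],[1,[0,0,0],0],[1,[0,0,0],0]]'; python3 q.py; python3 fin.py
```

```text
t: 21.2
tool_pos: [0.5157, -0.2172, 0.053]
orientation: [[-0.982, -0.189, -0.0], [-0.189, 0.982, 0.0], [0.0, 0.0, -1.0]]
force: [-1.2, 0.0, -0.2]
width: 0.0854
TCP in meter mm: x -1.0 y -0.1 z 53.0 [-1.2  0.  -0.2] [ 0.   -0.05 -0.04]
255 tail top x -53.7 y -10.6 z@tail 46.3 pitch -0.43
295 tail top x -53.9 y 9.3 z@tail 46.6 pitch 0.11
t: 21.95
tool_pos: [0.5148, -0.2168, 0.182]
orientation: [[-0.982, -0.189, -0.002], [-0.189, 0.982, 0.001], [0.002, 0.001, -1.0]]
force: [-0.8, 0.1, 0.0]
width: 0.0856
TCP in meter mm: x -1.8 y 0.4 z 182.0 [-0.8  0.1  0. ] [ 0.03 -0.06  0.01]
x [-54.20521788  50.63314468] y [-22.50713711  22.51135191] plane [3.18511045e-03 1.35235334e-03 4.64282822e+01] z [45.11624731 46.42965462 47.67401904]
lip x [58.8472355  60.07110428] z 0.023800838200029484
```

View pics/w8.png

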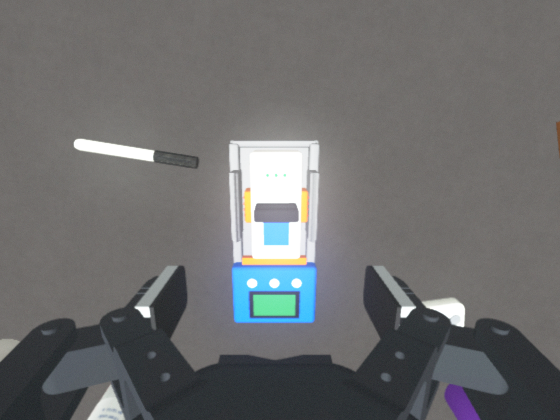

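```bash
python3 -c "
from rig import workorder
print(workorder.hand_in())"
```

```text
the job is handed in; nothing more can be done
None
```

The pack is in the meter's bay, flat and let go, and the job was handed in at about 22 s of the 54 s allowed. No verdict was reported.

- **What I did:** I pinched the pack out by its buttons, stood it on the worktop and regripped it by the fin. The move commands cannot tilt the tool. So I gripped the fin across its 40 mm length and let the pack pitch about 5° with its tail on the bay's sill. I then slid the nose under the lip and pressed the pack flat.
- **What went wrong:** On the first release I rose before the jaws had opened, and the pack was dragged back onto the sill. I regripped it, repeated the insertion and opened fully before rising.
- **Last checks:**
  - Tilt is about 0.003 rad and the top reads 46.4 mm against 46 expected. My depth readings were up to about 0.4 mm high all along.
  - The pack centre is about 1–2 mm short of the far end and within 0.5 mm sideways.
  - The tongue is about 6 mm under the lip.
  - The gripper is open and about 13 cm clear of the pack.
- **Not measured directly:**
  - The button travel during the pinch; I only saw the pack come free at about 47 mm jaw opening.
  - Final positions of the timer, petri dish and marker; nothing was moved near them.
  - The 2° or so pitch and roll difference seen while the pack was gripped; it was gone after release.

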